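Index the fire-polishing table to its next hole

ROBOT

A 6-joint arm with a two-finger parallel gripper is mounted at the origin on the work surface. World frame = base frame: x ahead of the robot, y to its left, z up, the work surface at z = 0. Lengths are in mm, angles in degrees, forces in N, time in s.
With the tool pointing down it reaches from about 300 to 850 mm from the base axis. Payload 4.2 kg.
Tool frame: the origin (TCP) lies at the very end of the fingers, on their centre line; the grasp point (between the pads) lies 19 mm behind it; z points along the fingers, y is the line along which they close (so a half turn about z gives the same grasp; the last joint's range is limited). The gripper opens to 91 mm and grips with 3 to 60 N. Pads are 32 mm wide; open, the fingers measure 118 mm over their backs; the gripper's body (76 mm by 178 mm) begins 60 mm behind the grasp point.
Start: joints at [-75.573, 18.312, 89.639, -0, 72.044, -1.146], TCP at [154.37, -553.907, 213.976] pointing down, gripper open.
Joint ranges: [-177.97, 177.97], [-48.28, 115.42], [12.27, 149.76], [-77.06, 257.06], [2.81, 150.46], [-146.56, 146.56]. Speed limits (degrees/s): [147.25, 147.25, 180, 180, 180, 180].

INTERFACE

Orientations are given as [roll, pitch, yaw] about the fixed x, y, z axes, in that order (R = Rz(yaw) Ry(pitch) Rx(roll)).
In Python, from workcell import * gives the robot as it stands.
- The arm moves only by the tool move_arm, never from a script. Its argument "motion" is a list of rows, each a list of 3 entries, a list of its own where there are three numbers: the finger opening in mm, from 0 to 91.2, then the shift along the world's x, y, z in units of 25 mm (1.0 is 25 mm), then the turn, a rotation vector about the world's x, y, z in units of 4 degrees (1.0 is 4 degrees). In form: [[grip, [x, y, z], [ax, ay, az]], ...]. A call has 1 to 20 rows; each row shifts and turns the commanded pose from where the row before left it; what a row does not reach is not made up. A row lasts 1/12 s, in which the tool goes at most 41.7 mm and 7.16 degrees, less where a joint would pass 70% of its speed; a pose out of reach is approached as far as the arm can. A call with a number of a shift or a turn outside -1 to 1 is refused whole. A call with a gripper value outside its range is refused whole. The fingers move at their own pace and stop on an object; "grip_force" is the grip in N (left out, the last holds). Time passes only in rows, so rows that do not move let the fingers close. It gives the time, the measured TCP pose, the force, the opening and the grip force at its end, in the units of the state.
- state(): the state, without advancing time (a new reading comes with each control period).
- grab_frame(name): name is "scene" or "top" or "wrist"; returns the picture (480x640x3 uint8, blue, green, red); there is no depth.
- camera_info(name): a dict with "fx", "fy", "cx", "cy" (pixels), "rvec" (rotation vector, rad) and "tvec" (3), from world to camera coordinates, as OpenCV has them. Camera axes: x right, y down, z forward; pixel columns grow to the right and rows downward; lengths in mm; the calibration is good to about 2 mm. A picture is of the moment at which its call begins: read the wrist's pose just before it. camera_info takes no time and is no camera call; for the wrist camera it gives the pose at the moment of the call.
- job_done(): hands the job in; it is judged then, once.
The state is a dict: "time_s": time; "qpos": joint angles; "qvel": joint speeds; "effort": joint torques, N m; "ee_pos": TCP position; "ee_rot": TCP orientation; "force": force on the tool from outside, world axes, zero at the start; "torque": the same for the moment, N m; "gripper_width": finger opening in mm; "gripper_force": force on a finger pad.
Only numpy, scipy, OpenCV 4.12 (cv2) and the standard library are available. Lean on these libraries where they do the work, as an engineer would, in place of code of your own. Each camera call takes 0.05 s, during which the arm holds its last target. There are 200 camera calls.

TASK

Bring the next glass tube to the burner: with a fingertip press the index table's plunger in, keep it pressed while you swing the table counter-clockwise (seen from above) off its hole, and let the plunger spring back fully home in the very next hole, no further. Do it by touch alone and pick nothing up: do not touch the glass tubes, which must stay standing on their spigots, and leave the burner, mould and tongs where they are.

Things in the scene. Friction and masses are not known exactly. Their poses are not given: they have to be found in the camera images.
- carousel (a joint): turn of the dark steel face plate about its vertical axis, rad; 0 at the start (locked in its first hole), grows counter-clockwise seen from above. The six holes lie 60 degrees (1.047 rad) apart, so the next one is at 1.047. Bearing friction is low: 0.1 N m, about 1 N pushed at the plunger. Locked, the plate has about a degree of play either way
- plunger (a joint): how far the plunger is pressed in, m: 0 out (home in a hole), 0.012 at the bottom stop. It slides straight down against a spring (about 5 N to start, 10 N at 8 mm, 13 N at the stop). The plate is free to turn only while it is pressed 8 mm or more. Let go between holes it stays about 7 mm down, rubbing under the index plate, and springs up by itself when a hole comes within about 2 degrees, drawing the plate true
- button_top (a point): centre of the flat top of the plunger's push button, a round knurled steel button 32 mm in diameter and 9 mm thick facing straight up, on a 34 mm boss on the one ear that sticks out of the face plate's edge. It lies 117 mm from the axis, 100 mm above the bench when out, and travels with the turning plate: a finger that presses it in can swing the plate round by it. The ear is 36 mm wide and ends 133 mm from the axis
- next_hole (a point): the hole to go to: on the plunger's circle (117 mm from the axis), 60 degrees counter-clockwise from the starting hole seen from above, at the top of the index plate, 50 mm above the bench. When seated there the button's centre is straight above it. The index plate is the fixed bright steel disc, 224 mm in diameter and 8 mm thick, under the face plate; its six holes are half-round, 22 mm across, bored through the rim and open outwards
- axis (a point): fixed point on the turning axis, at the top of the face plate (194 mm in diameter), 68 mm above the bench. A steel clamp nut stands there, its top 16 mm higher. The machine's grey round foot is 250 mm in diameter and bolted down; its place and heading on the bench vary
- burner: bystander: gas burner (off) clamped level, slightly tipped down, on an upright rod 215 mm high on a 130 mm square iron plate; loose, 2.2 kg. It stands across the axis from the plunger's way, its 32 mm cup aimed at the tube of the near spigot. Origin under the rod, on the bench
- mould: bystander: dark fluted optic mould, an open pot 72 mm wide and 74 mm high; loose. Origin at the centre of its underside
- tongs: bystander: dark iron spring tongs lying flat, 234 mm long, 36 mm wide, 8 mm thick; loose. Origin at the outside of their bow (the closed end), on the bench; the legs run along its -x axis
- tube0: one of six equal glass tube blanks, 20 mm outside diameter, 15 mm bore, 48 mm long, standing loose over brass spigots (11 mm thick, 22 mm tall) on the face plate, 55 mm from the axis, 60 degrees apart, midway in angle between holes; they ride round with the plate. Origin at the centre of the underside, 72 mm above the bench; top at 120 mm
- tube1: one of six equal glass tube blanks, 20 mm outside diameter, 15 mm bore, 48 mm long, standing loose over brass spigots (11 mm thick, 22 mm tall) on the face plate, 55 mm from the axis, 60 degrees apart, midway in angle between holes; they ride round with the plate. Origin at the centre of the underside, 72 mm above the bench; top at 120 mm
- tube2: one of six equal glass tube blanks, 20 mm outside diameter, 15 mm bore, 48 mm long, standing loose over brass spigots (11 mm thick, 22 mm tall) on the face plate, 55 mm from the axis, 60 degrees apart, midway in angle between holes; they ride round with the plate. Origin at the centre of the underside, 72 mm above the bench; top at 120 mm
- tube3: one of six equal glass tube blanks, 20 mm outside diameter, 15 mm bore, 48 mm long, standing loose over brass spigots (11 mm thick, 22 mm tall) on the face plate, 55 mm from the axis, 60 degrees apart, midway in angle between holes; they ride round with the plate. Origin at the centre of the underside, 72 mm above the bench; top at 120 mm
- tube4: one of six equal glass tube blanks, 20 mm outside diameter, 15 mm bore, 48 mm long, standing loose over brass spigots (11 mm thick, 22 mm tall) on the face plate, 55 mm from the axis, 60 degrees apart, midway in angle between holes; they ride round with the plate. Origin at the centre of the underside, 72 mm above the bench; top at 120 mm
- tube5: one of six equal glass tube blanks, 20 mm outside diameter, 15 mm bore, 48 mm long, standing loose over brass spigots (11 mm thick, 22 mm tall) on the face plate, 55 mm from the axis, 60 degrees apart, midway in angle between holes; they ride round with the plate. Origin at the centre of the underside, 72 mm above the bench; top at 120 mm

How it is judged:
By the outcome, as a careful person would: the job done as asked, in the order asked, and still so for the second after the job is handed in, with the robot touching nothing.
It also fails if it takes over 34 s, if anything falls off the work surface, if the arm or the gripper's body presses on something with over 40 N, if the wrist force passes 120 N, or if a joint passes its speed limit or range.

## Working session

There is one attempt and no reset: what is moved stays moved. The work goes in short steps, Python scripts to look and compute and a tool call to move; the robot and the scene stay as the last step left them, time stands still between calls to the robot, and variables do not carry over. Pictures are saved under pics/ and viewed, at most 10 in all, crops included, and the job is handed in when it is done.

Besides the shell and the picture viewer there is one more tool, called after ">>>" as a command line: name --argument value ..., lists and objects as JSON in quotes. move_arm: Moves the arm, as the interface text tells. Shifts and turns lie within -1 to 1; 1 stands for 25 mm of shift or 4 degrees of turn. Its arguments: {"type":"object","properties":{"motion":{"type":"array","items":{"type":"array"}},"grip_force":{"type":"number"}},"required":["motion"]}

```bash
mkdir -p pics
cat > h.py <<'E'
from workcell import *
import numpy as np, cv2
def cam(n):
    c=camera_info(n); K=np.array([[c['fx'],0,c['cx']],[0,c['fy'],c['cy']],[0,0,1.]])
    return K,cv2.Rodrigues(np.array(c['rvec'],float))[0],np.array(c['tvec'],float).ravel()
def ray(n,u,v,z):
    K,R,t=cam(n); d=R.T@np.linalg.solve(K,[u,v,1.]); o=-R.T@t
    return o+d*(z-o[2])/d[2]
def proj(n,p):
    K,R,t=cam(n); q=K@(R@np.array(p,float)+t); return q[:2]/q[2]
E
python3 - <<'E'
from h import *
for n in("top","scene"): cv2.imwrite(f"pics/{n}0.png",grab_frame(n)); K,R,t=cam(n); print(n,K[0,0],-R.T@t)
print(state())
E
```

```text
top 603.5423614832193 [ 443.09500292   33.68697815 1123.95859469]
scene 442.3678307623006 [ 879.87204418 -431.82403892  753.10134158]
{'time_s': 0.1, 'qpos': array([-7.55720294e+01,  1.83486068e+01,  8.97003755e+01, -2.34235368e-03,
        7.20434345e+01, -1.14470175e+00]), 'qvel': array([ 0.06197609, -0.0646024 , -0.11126015,  0.0729774 , -0.01198493,
        0.03148305]), 'effort': array([ 9.00024152e-04, -4.13332880e+01, -2.32508379e+01,  7.28822756e-02,
        4.22148895e-02, -5.96831546e-05]), 'ee_pos': array([ 154.25081218, -553.44981111,  213.1915474 ]), 'ee_rot': array([-1.79907557e+02,  3.80392111e-04,  1.55733966e+01]), 'force': array([-0.12677205, -0.98651305,  1.56080798]), 'torque': array([-0.04753494, -0.02783774, -0.00422188]), 'gripper_force': 0.0, 'gripper_width': 91.23983649944536}
```

View pics/top0.png

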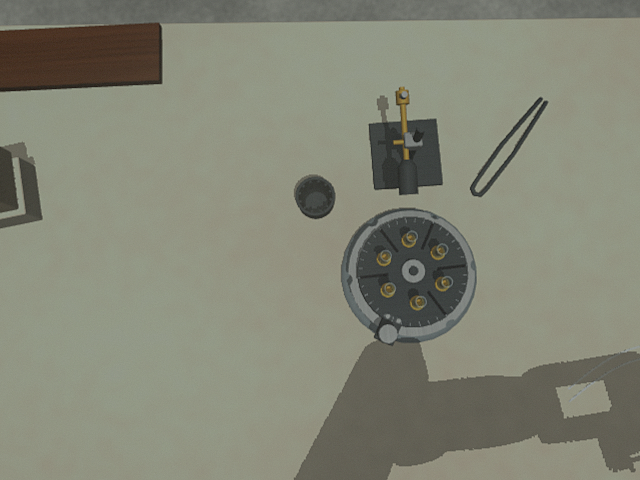

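View pics/scene0.png

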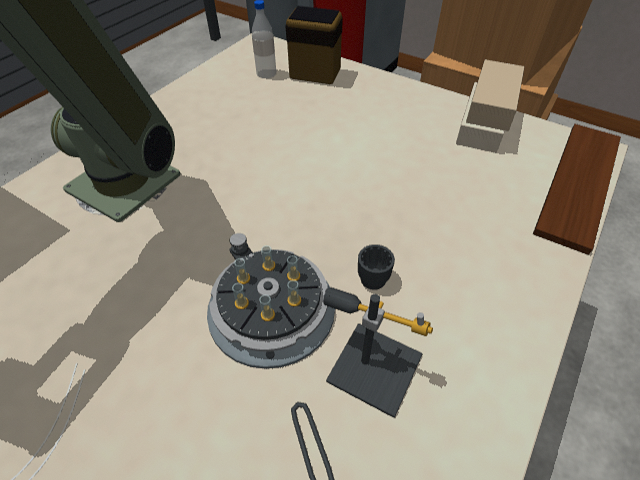

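The top view shows the nut at about (414,271) and the button at about (388,334). The burner lies beyond them at (405,150).

Run:
```python
from h import *
im=cv2.imread("pics/top0.png")[200:350,335:485]
cv2.imwrite("pics/c.png",cv2.resize(im,None,fx=4,fy=4,interpolation=cv2.INTER_CUBIC))
a=ray("top",413.7,270.5,84);b=ray("top",388,334,100);print(a,b,np.hypot(*(b-a)[:2]),np.degrees(np.arctan2(*(b-a)[1::-1])))
a2=ray("scene",268,286,84);b2=ray("scene",238,239,100);print(a2,b2)
```

```text
[539.83086332 -97.19584224  84.        ] [432.07798855 -49.86671484 100.        ] 117.68911726531154 156.28710697098595
[544.6119695  -97.34944279  84.        ] [435.98206736 -48.41279272 100.        ]
```

View pics/c.png

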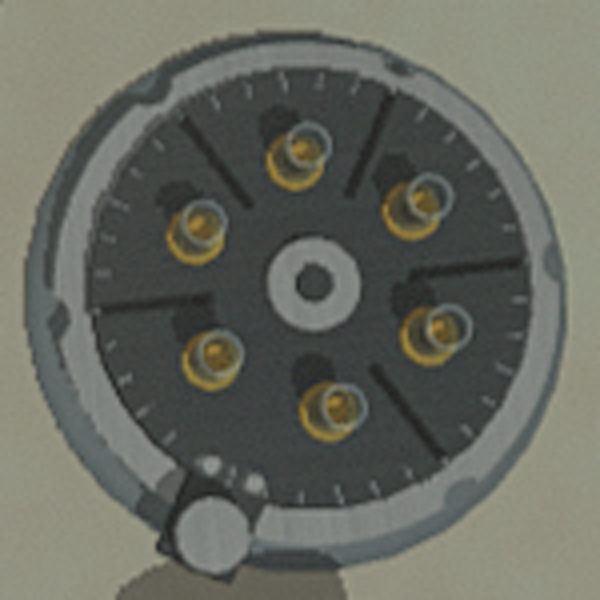

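>>> move_arm --motion '[[0, [0.3, 0.5, 0], [0, 0, 0]], [0, [0.55, 1, 0], [0, 0, 0]], [0, [0.55, 1, 0], [0, 0, 0]], [0, [0.55, 1, 0], [0, 0, 0]], [0, [0.55, 1, 0], [0, 0, 0]], [0, [0.55, 1, 0], [0, 0, 0]], [0, [0.55, 1, 0], [0, 0, 0]], [0, [0.55, 1, 0], [0, 0, 0]], [0, [0.55, 1, 0], [0, 0, 0]], [0, [0.55, 1, 0], [0, 0, 0]], [0, [0.55, 1, 0], [0, 0, 0]], [0, [0.55, 1, 0], [0, 0, 0]], [0, [0.55, 1, 0], [0, 0, 0]], [0, [0.55, 1, 0], [0, 0, 0]], [0, [0.55, 1, 0], [0, 0, 0]], [0, [0.55, 1, 0], [0, 0, 0]], [0, [0.55, 1, 0], [0, 0, 0]], [0, [0.55, 1, 0], [0, 0, 0]], [0, [0.5, 0.5, 0], [0, 0, 0]], [0, [0, 0, 0], [0, 0, 0]]]' --grip_force 20

```text
time_s: 1.77
ee_pos: [409.2, -101.0, 213.9]
ee_rot: [-179.9, -0.1, 15.8]
force: [-0.3, 0.1, -0.8]
gripper_width: 0.6
gripper_force: 0.0
```

Run:
```python
from h import *
K,R,t=cam("wrist");cv2.imwrite("pics/w1.png",grab_frame("wrist"));s=state()
print(s['ee_pos'],s['ee_rot'],s['force'],s['gripper_width'],s['qpos'],s['time_s'],-R.T@t,R[2])
for p in([541,-97,84],[433,-50,100]): print(proj("wrist",p))
```

```text
[ 408.03553707 -102.3193101   213.75001561] [-1.79980829e+02  3.29321315e-02  1.57714232e+01] [ 0.21200801 -0.73891126  0.11114468] 0.6345758763626672 [-1.56431339e+01  4.28677291e+00  1.07934668e+02 -8.68154796e-04
  6.78166569e+01  5.85857764e+01] 1.8167 [485.90181391 -79.30772396 385.14349015] [-0.26829228 -0.07637636 -0.96030511]
[358.55580882  59.11025268]
[258.15628343 187.6306127 ]
```

View pics/w1.png

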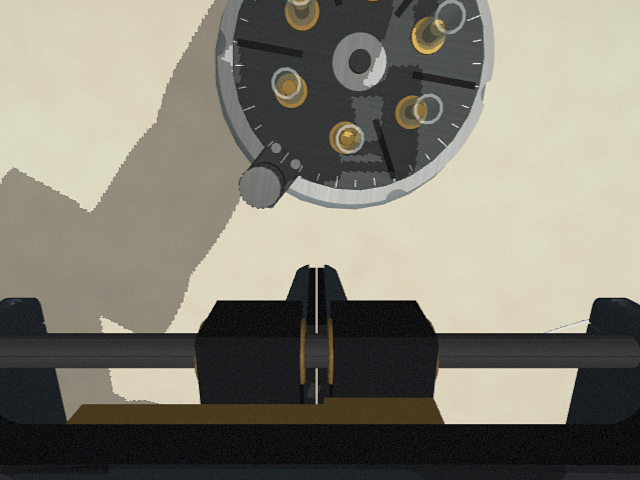

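Wrist view: nut top centre at about (359,61), button top at about (261,184).

Run:
```python
from h import *
a=ray("wrist",359,61,84);b=ray("wrist",260.5,184,100);print(a,b,np.hypot(*(b-a)[:2]),np.degrees(np.arctan2(*(b-a)[1::-1])))
```

```text
[539.88883026 -97.69071336  84.        ] [436.13992727 -51.06668368 100.        ] 113.74372517102174 155.80118360710875
```

>>> move_arm --motion '[[0, [0.4, 0.7, 0], [0, 0, 0]], [0, [0.4, 0.7, 0], [0, 0, 0]], [0, [0.22, 0.7, 0], [0, 0, 0]], [0, [0, 0, -0.5], [0, 0, 0]], [0, [0, 0, -1], [0, 0, 0]], [0, [0, 0, -1], [0, 0, 0]], [0, [0, 0, -0.8], [0, 0, 0]], [0, [0, 0, -0.5], [0, 0, 0]], [0, [0, 0, 0], [0, 0, 0]], [0, [0, 0, 0], [0, 0, 0]], [0, [0, 0, 0], [0, 0, 0]]]'

```text
time_s: 2.73
ee_pos: [433.9, -51.9, 119.8]
ee_rot: [180.0, -0.1, 15.5]
force: [-0.1, -0.6, 0.5]
gripper_width: 0.3
gripper_force: 0.0
```

Run:
```python
from h import *
cv2.imwrite("pics/w2.png",grab_frame("wrist"));s=state()
print(s['ee_pos'],s['ee_rot'],s['force'],s['qpos'],s['time_s'])
```

```text
[434.186182   -51.82801295 120.07375895] [ 1.79939598e+02 -1.12632716e-01  1.55437746e+01] [ 0.59711518 -0.40363875 -0.23171117] [-8.30666586e+00  1.10766866e+01  1.14896089e+02 -1.20064288e-02
  5.38997874e+01  6.61566823e+01] 2.7833
```

View pics/w2.png

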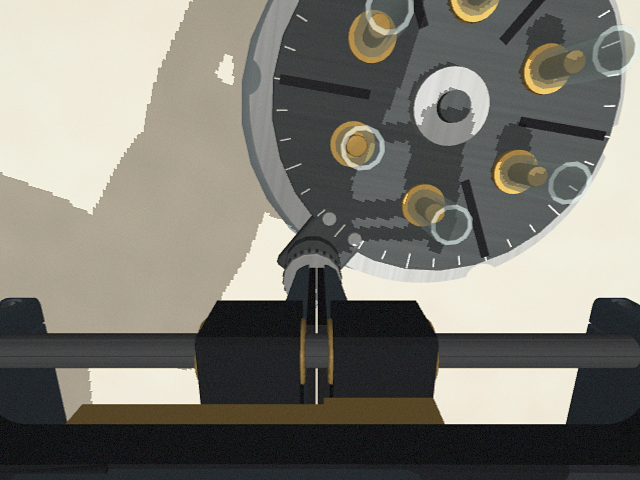

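The fingers sit over the button (button about (313,270), fingertip about (316,267)). Now I press.

>>> move_arm --motion '[[0, [0, 0.06, -0.4], [0, 0, 0]], [0, [0, 0, -0.3], [0, 0, 0]], [0, [0, 0, -0.2], [0, 0, 0]], [0, [0, 0, -0.1], [0, 0, 0]], [0, [0, 0, -0.1], [0, 0, 0]], [0, [0, 0, 0], [0, 0, 0]]]'

```text
time_s: 3.28
ee_pos: [434.1, -50.1, 92.4]
ee_rot: [180.0, -0.1, 15.6]
force: [-2.8, 0.7, 10.2]
gripper_width: 0.7
gripper_force: 5.1
```

Run:
```python
import numpy as np
a=np.radians(156.1+2.8*np.arange(22));p=116.8*np.c_[np.cos(a),np.sin(a)]/25
q=np.round(p,2);print(np.round(np.diff(q,axis=0),2).tolist())
```

```text
[[-0.09, -0.21], [-0.08, -0.21], [-0.06, -0.22], [-0.06, -0.22], [-0.04, -0.23], [-0.04, -0.22], [-0.02, -0.23], [-0.01, -0.23], [0.0, -0.23], [0.01, -0.22], [0.02, -0.23], [0.03, -0.23], [0.05, -0.22], [0.05, -0.22], [0.07, -0.22], [0.08, -0.22], [0.08, -0.21], [0.1, -0.2], [0.11, -0.21], [0.11, -0.19], [0.13, -0.19]]
```

>>> move_arm --motion '[[0, [0, 0, -0.06], [0, 0, 0]], [0, [0, 0, -0.04], [0, 0, 0]], [0, [0, 0, 0], [0, 0, 0]]]'

```text
time_s: 3.53
ee_pos: [434.1, -50.1, 90.4]
ee_rot: [180.0, -0.1, 15.6]
force: [-2.8, 0.4, 11.8]
gripper_width: 0.8
gripper_force: 5.8
```

>>> move_arm --motion '[[0, [-0.09, -0.21, 0], [0, 0, 0.7]], [0, [-0.08, -0.21, 0], [0, 0, 0.7]], [0, [-0.06, -0.22, 0], [0, 0, 0.7]], [0, [-0.06, -0.22, 0], [0, 0, 0.7]], [0, [-0.04, -0.23, 0], [0, 0, 0.7]], [0, [-0.04, -0.22, 0], [0, 0, 0.7]]]'

```text
time_s: 4.03
ee_pos: [425.3, -82.9, 90.6]
ee_rot: [179.9, -0.1, 32.5]
force: [-1.1, 1.7, 11.8]
gripper_width: 0.3
gripper_force: 5.7
```

Run:
```python
from h import *
cv2.imwrite("pics/w3.png",grab_frame("wrist"));s=state()
print(s['ee_pos'],s['ee_rot'],s['force'],s['time_s'])
```

```text
[425.24653166 -83.97478529  90.66542433] [ 1.79836384e+02 -7.89795315e-02  3.26386315e+01] [-1.45022223  0.78029713 11.58247151] 4.0833
```

View pics/w3.png

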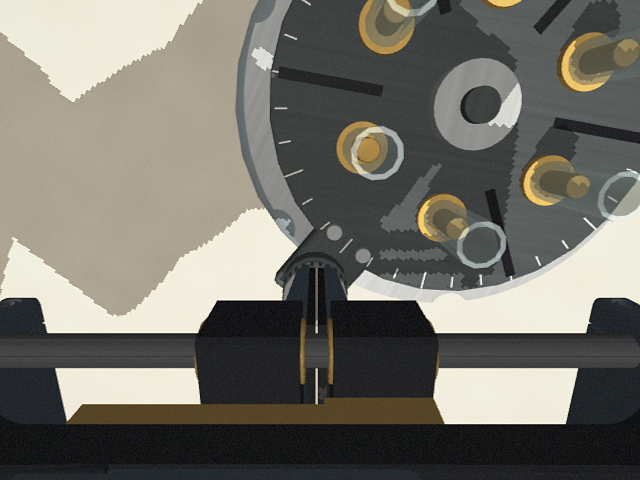

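The plate turns with the finger: the empty starting hole now shows at (283,218), left of the ear. I continue to 56°.

>>> move_arm --motion '[[0, [-0.02, -0.23, 0], [0, 0, 0.7]], [0, [-0.01, -0.23, 0], [0, 0, 0.7]], [0, [0, -0.23, 0], [0, 0, 0.7]], [0, [0.01, -0.22, 0], [0, 0, 0.7]], [0, [0.02, -0.23, 0], [0, 0, 0.7]], [0, [0.03, -0.23, 0], [0, 0, 0.7]], [0, [0.05, -0.22, 0], [0, 0, 0.7]], [0, [0.05, -0.22, 0], [0, 0, 0.7]], [0, [0.07, -0.22, 0], [0, 0, 0.7]], [0, [0.08, -0.22, 0], [0, 0, 0.7]], [0, [0.08, -0.21, 0], [0, 0, 0.7]], [0, [0.1, -0.2, 0], [0, 0, 0.7]], [0, [0.11, -0.21, 0], [0, 0, 0.7]], [0, [0.11, -0.19, 0], [0, 0, 0.7]], [0, [0, 0, 0], [0, 0, 0]], [0, [0, 0, 0], [0, 0, 0]]]'

```text
time_s: 5.42
ee_pos: [443.7, -160.5, 91.1]
ee_rot: [179.7, 0.0, 71.6]
force: [-0.3, -1.2, 10.7]
gripper_width: 0.1
gripper_force: 5.6
```

Run:
```python
from h import *
cv2.imwrite("pics/w4.png",grab_frame("wrist"));s=state()
print(s['ee_pos'],s['ee_rot'],s['force'],s['time_s'])
d=s['ee_pos'][:2]-[540.5,-97.3];print(np.hypot(*d),np.degrees(np.arctan2(d[1],d[0]))%360)
```

```text
[ 443.66536597 -160.45894574   91.15102141] [1.79648180e+02 4.44479938e-02 7.15767462e+01] [ 0.60183441 -0.92208867 11.26766097] 5.4667
115.61141281842464 213.1138008889291
```

View pics/w4.png

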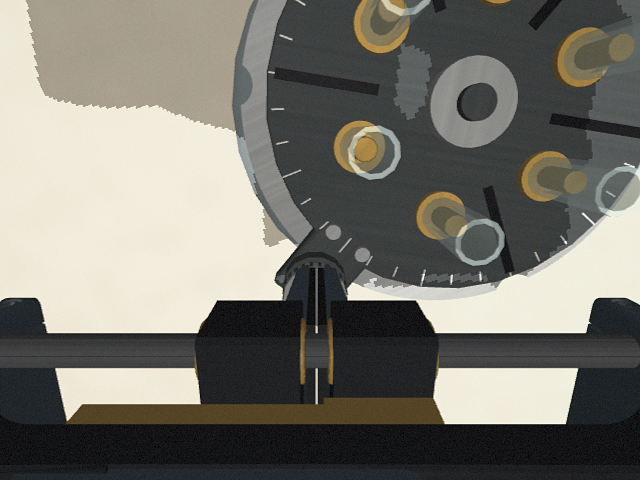

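The ear sits centred under the finger at about 57° of sweep, so about 3° remain. I advance that and then ease off.

>>> move_arm --motion '[[0, [0.06, -0.1, 0], [0, 0, 0.35]], [0, [0.07, -0.09, 0], [0, 0, 0.3]], [0, [0, 0, 0], [0, 0, 0]], [0, [0, 0, 0], [0, 0, 0]], [0, [0, 0, 0], [0, 0, 0]]]'

```text
time_s: 5.88
ee_pos: [446.8, -165.0, 91.2]
ee_rot: [179.7, 0.1, 74.2]
force: [-0.4, -0.1, 11.3]
gripper_width: 0.4
gripper_force: 5.6
```

Run:
```python
from h import *
s=state();print(s['ee_pos'],s['force'])
d=s['ee_pos'][:2]-[540.5,-97.3];print(np.hypot(*d),np.degrees(np.arctan2(d[1],d[0]))%360-156.1)
```

```text
[ 446.7897335  -165.04341835   91.17571689] [-0.4116953  -0.07426388 11.33920029]
115.63210963407411 59.763273450070244
```

Swept 59.8°. I lift in small steps, staying near the button so that contact is felt.

>>> move_arm --motion '[[0, [0, 0, 0.08], [0, 0, 0]], [0, [0, 0, 0.08], [0, 0, 0]], [0, [0, 0, 0.06], [0, 0, 0]], [0, [0, 0, 0], [0, 0, 0]], [0, [0, 0, 0], [0, 0, 0]]]'

```text
time_s: 6.3
ee_pos: [446.6, -164.8, 96.3]
ee_rot: [179.7, 0.0, 74.2]
force: [0.8, -0.4, 8.1]
gripper_width: 0.3
gripper_force: 3.8
```

There are still 8 N at z=96, so the plunger has risen past the 7 mm rubbing level and is in the hole. I lift clear.

>>> move_arm --motion '[[0, [0, 0, 0.1], [0, 0, 0]], [0, [0, 0, 0.1], [0, 0, 0]], [0, [0, 0, 0.2], [0, 0, 0]], [0, [0, 0, 0.6], [0, 0, 0]], [0, [0, 0, 1], [0, 0, 0]], [0, [0, 0, 1], [0, 0, 0]], [0, [-0.5, 0, 1], [0, 0, 0]], [0, [-1, 0, 0.5], [0, 0, 0]], [0, [-1, 0, 0], [0, 0, 0]], [0, [-1, 0, 0], [0, 0, 0]], [0, [0, 0, 0], [0, 0, 0]], [0, [0, 0, 0], [0, 0, 0]], [0, [0, 0, 0], [0, 0, 0]]]'

```text
time_s: 7.38
ee_pos: [357.7, -164.1, 207.2]
ee_rot: [179.9, 0.0, 74.2]
force: [0.3, 0.0, -0.2]
gripper_width: 0.4
gripper_force: 0.0
```

Run:
```python
from h import *
s=state();print(s['ee_pos'],s['force'],s['time_s'])
im=grab_frame("scene");t=grab_frame("top")
c=lambda i,x,y:cv2.resize(i[y:y+150,x:x+130],None,fx=3,fy=3,interpolation=cv2.INTER_CUBIC)
cv2.imwrite("pics/e.png",np.hstack([c(im,195,225),c(t,345,205)]))
for n,o in(("scene",(195,225)),("top",(345,205))):
  for z in(100,93): print(n,z,(proj(n,[445.8,-166.1,z])-o)*3)
```

```text
[ 357.67011285 -164.07493883  207.2281115 ] [ 0.29517092  0.0068912  -0.19178262] 7.3833
scene 100 [ 15.15008034 174.15178321]
scene 93 [ 17.62327093 180.84353208]
top 100 [337.60613921 361.79461035]
top 93 [335.16263669 361.8314341 ]
```

View pics/e.png

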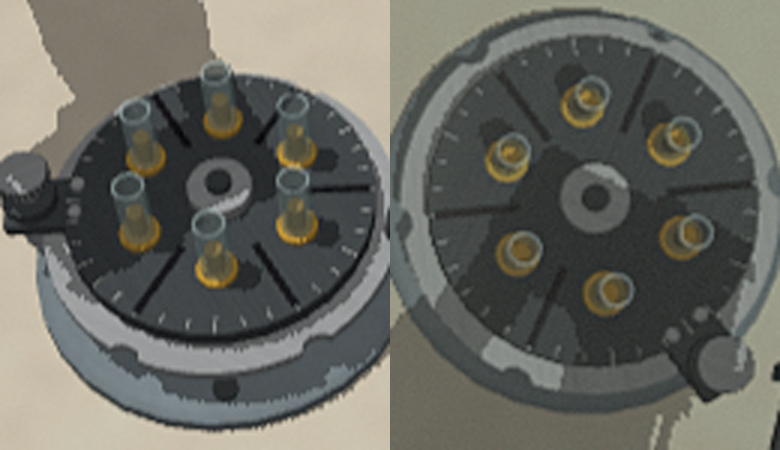

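The button is at the expected next-hole position (top crop (335,362), predicted (336,362)). It is fully up in the scene view, all six tubes are standing, and the arm is clear.

```bash
python3 -c "
from h import *
print(job_done())"
```

```text
the job is handed in; nothing more can be done
None
```

The table is swung one station counter-clockwise and the plunger looks fully home in the very next hole; the last pictures show all six tubes standing, the arm is clear, and the job was handed in at about 7.5 s.

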